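# Empty the bung bin into the cellar crate

## Robot

A 6-joint arm with a two-finger parallel gripper is mounted at the origin on the work surface. World frame = base frame: x ahead of the robot, y to its left, z up, the work surface at z = 0. Lengths are in m, angles in degrees, forces in N, time in s.
With the tool pointing down it reaches from about 0.35 to 0.85 m from the base axis. Payload 8.1 kg.
Tool frame: the origin (TCP) lies midway between the tips of the shut fingers; the grasp point (between the pads) lies 19 mm behind it; z points along the fingers, y is the line along which they close (so a half turn about z gives the same grasp; the last joint's range is limited). The gripper opens to 85 mm and grips with 20 to 120 N. Pads are 22 mm wide; open, the fingers measure 114 mm over their backs; the gripper's body (76 mm by 85 mm) begins 54 mm behind the grasp point. The pads swing forward as they close: fully open they stand 13 mm farther back than shut.
Start: joints at [-72.044, 7.471, 85.268, -0, 87.261, -4.893], TCP at [0.233, -0.553, 0.231] pointing down, gripper open.
Joint ranges: [-169.43, 169.43], [-51.17, 129.36], [1.28, 143.12], [-76.62, 256.62], [0, 156.53], [-152.29, 152.29]. Speed limits (degrees/s): [136.94, 136.94, 159.86, 180, 180, 180].

## Interface

Orientations are given as a 3x3 rotation matrix whose columns are the frame's x, y, z axes.
In Python, from plant import ctrl gives the robot as it stands. The module is installed in compiled form; this text tells all that it offers.
- The arm moves only by the shell command python3 -m jog 'ROWS' [FORCE]. ROWS is JSON, a list of rows, each a list of 5 numbers: the shift along the tool's x, y, z in mm, then the turn about the tool's z in degrees, then the finger opening in mm, from 0 to 85.4. A call has 1 to 10 rows; each row shifts and turns the commanded pose from where the row before left it, along the tool's axes as they then stand; what a row does not reach is not made up. A row lasts 1/12 s, in which the tool goes at most 41.7 mm and 7.16 degrees, less where a joint would pass 70% of its speed; a pose out of reach is approached as far as the arm can. A call is refused whole if a number of a shift passes 41.7 or a number of a turn 7.16, either way. A call with a gripper value outside its range is refused whole. The fingers move at their own pace and stop on an object; FORCE is the grip in N (left out, the last holds). Time passes only in rows, so rows that do not move let the fingers close. It gives the time, the measured TCP pose, the force, the opening and the grip force at its end, in the units of the state.
- ctrl.sense(): the state, without advancing time (a new reading comes with each control period).
- ctrl.get_image(name): name is "side" or "top" or "wrist"; returns the picture (400x640x3 uint8, red, green, blue); there is no depth.
- ctrl.camera_params(name): a dict with "mtx" (3x3 intrinsics, pixels), "pose" (4x4, takes a point from camera to world coordinates). Camera axes: x right, y down, z forward; pixel columns grow to the right and rows downward; lengths in m; the calibration is good to about 2 mm. A picture is of the moment at which its call begins: read the wrist's pose just before it. camera_params takes no time and is no camera call; for the wrist camera it gives the pose at the moment of the call.
- ctrl.sign_off(): hands the job in; it is judged then, once.
The state is a dict: "clock": time; "q": joint angles; "qd": joint speeds; "joint_efforts": joint torques, N m; "tool_pos": TCP position; "tool_rot": TCP orientation; "ft_force": force on the tool from outside, world axes, zero at the start; "wrist_torque": the same for the moment, N m; "width": finger opening in m; "grip_force": force on a finger pad.
Only numpy, scipy, OpenCV 4.12 (cv2) and the standard library are available. Lean on these libraries where they do the work, as an engineer would, in place of code of your own. Each camera call takes 0.05 s, during which the arm holds its last target. There are 200 camera calls.

## Task

Find the bin with the two oak bungs in the organiser on the cellar bench, and lift it straight up out of its snug pocket, keeping it level, with the bungs in it. Carry it over the wooden crate and tip it so that both bungs roll out into the crate, then set the empty bin down upright on the bare bench.

Things in the scene. Friction and masses are not known exactly. Their poses are not given: they have to be found in the camera images.
- bung_bin: Grey metal bin to empty, 110 (x) by 66 (y) mm, 0.2 kg, origin: centre of underside, z up. Wooden grip bar across it along y: 60 long, 12 thick, 20 high, its middle 95 mm over the origin, open beneath; uprights at its ends reach 106 mm. Side and back walls 55 mm high. Front (-x, robot side) is a scoop: floor rises at 20 deg to a lip 16 mm high. Tipped front down 35 deg or more, the bungs roll out.
- bung_1: Oak bung: plain wooden cylinder, 32 mm diameter, 44 mm long, 22 g, lying across the bin near its front. Origin at its centre, y along its axis. The bin stands in one of three pockets, side by side 76 mm apart along its y, of a dark wooden organiser fixed to the bench: walls 50 mm high, floor 10 mm thick, 2 mm play around a bin.
- bung_2: Second oak bung, equal to the first, lying behind it in the same bin. Origin at its centre, y along its axis. The other two pockets hold like bins with small corks and with a brass tap, not wanted; which pocket is which varies.
- crate: Open wooden crate fixed to the bench, 200 x 200 mm outside, 70 mm high, walls and floor 10 mm thick; origin: centre of underside, z up. It stands left or right of straight ahead, the organiser on the other side. Between them the bench is bare: a bin pointing straight ahead, centred 500 mm in front of the robot base, touches nothing.
Not all that is in view belongs to the job. What is shaped like the bung_bin but pink or red is not meant.

How it is judged (in metres and radians):
On the way, in this order (a step that is already met when the one before it is completed fails the run):
1. the bin is lifted clear of the organiser, level within 15 degrees, with both bungs in it (height (world z) of bung_bin above 0.05 m and angle between bung_bin's own z axis and vertical below 0.26 rad and distance between each of bung_1, bung_2 and bung_bin below 0.075 m), for 0.1 s.
2. the bin is tipped by more than 24 degrees over the crate, held in the gripper (angle between bung_bin's own z axis and vertical above 0.42 rad and horizontal distance between bung_bin and crate below 0.22 m and contact force between the fingers and bung_bin above 0.3 N), for 0.1 s.
3. both bungs are in the crate, and the bin is brought down upright, in the gripper, to within 20 mm of the bench, not dropped (height (world z) of bung_bin below 0.02 m and angle between bung_bin's own z axis and vertical below 0.26 rad and contact force between the fingers and bung_bin above 0.3 N and height (world z) of each of bung_1, bung_2 below 0.065 m and horizontal distance between each of bung_1, bung_2 and crate below 0.13 m), for 0.05 s.
At the end, for the whole second after the job is handed in: Both bungs lie inside the crate, below its rim (centres within 90 mm of its middle along each side and lower than 65 mm); the bin stands released and at rest on the bench itself (underside less than 5 mm up, not in the organiser or the crate), upright within 10 degrees (x of bung_1 in the frame of crate between -0.09 and 0.09 m and y of bung_1 in the frame of crate between -0.09 and 0.09 m and x of bung_2 in the frame of crate between -0.09 and 0.09 m and y of bung_2 in the frame of crate between -0.09 and 0.09 m and height (world z) of each of bung_1, bung_2 below 0.065 m and height (world z) of bung_bin below 0.005 m and angle between bung_bin's own z axis and vertical below 0.17 rad and linear speed of bung_bin below 0.02 m/s); the robot touches nothing.
It fails at once if the bin is tilted by more than 15 degrees before it is out of its pocket (within 45 mm of where it stood) (angle between bung_bin's own z axis and vertical above 0.26 rad and distance of bung_bin from where it was at the start of the episode below 0.045 m).
It also fails if it takes over 61 s, if anything falls off the work surface, if the arm or the gripper's body presses on something with over 40 N, if the wrist force passes 120 N, or if a joint passes its speed limit or range.

## Working session

There is one attempt and no reset: what is moved stays moved. The work goes in short steps, Python scripts to look and compute and a shell command to move; the robot and the scene stay as the last step left them, time stands still between calls to the robot, and variables do not carry over. Pictures are saved under pics/ and viewed, at most 10 in all, crops included, and the job is handed in when it is done.

```bash
mkdir -p pics; cat > h.py <<'E'
import numpy as np,cv2
from plant import ctrl
def shot(n,f):
    p=ctrl.camera_params(n); im=ctrl.get_image(n); cv2.imwrite('pics/'+f,im[:,:,::-1]); np.savez('pics/'+f+'.npz',im=im,mtx=p['mtx'],pose=p['pose']); return im,p
def ray(p,uv,z):
    K=np.array(p['mtx']);T=np.array(p['pose']);d=T[:3,:3]@np.linalg.solve(K,[uv[0],uv[1],1]);o=T[:3,3];return o+d*(z-o[2])/d[2]
def proj(p,X):
    K=np.array(p['mtx']);T=np.array(p['pose']);c=T[:3,:3].T@(np.array(X)-T[:3,3]);u=K@c;return u[:2]/u[2]
E
python3 - <<'E'
from h import *
for n in['top','side']:
    im,p=shot(n,n+'0.png');print(n,np.round(p['mtx'],1).tolist(),np.round(p['pose'],3).tolist())
s=ctrl.sense();print(s['clock'],np.round(s['tool_rot'],3).tolist(),s['width'])
E
```

```text
top [[507.9, 0.0, 315.1], [0.0, 507.9, 193.8], [0.0, 0.0, 1.0]] [[0.027, -0.996, 0.08, 0.39], [-1.0, -0.028, -0.004, 0.073], [0.006, -0.08, -0.997, 1.325], [0.0, 0.0, 0.0, 1.0]]
side [[400.5, 0.0, 315.5], [0.0, 400.5, 193.2], [0.0, 0.0, 1.0]] [[-0.77, -0.48, 0.42, -0.008], [-0.638, 0.591, -0.493, 0.656], [-0.012, -0.648, -0.762, 0.945], [0.0, 0.0, 0.0, 1.0]]
0.1 [[0.922, 0.388, -0.001], [0.388, -0.922, 0.002], [0.0, -0.002, -1.0]] 0.08541026050766463
```

View pics/top0.png

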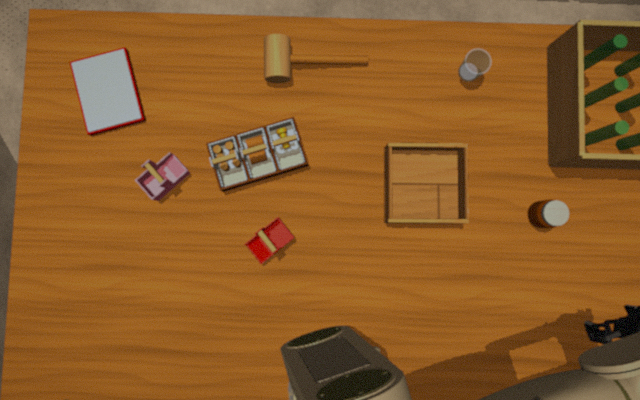

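View pics/side0.png

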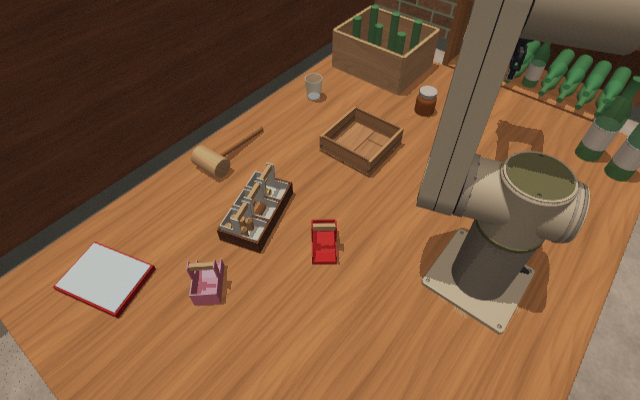

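The top view shows the organiser at about (258,154) with the middle bin probably holding the bungs, and the crate at about (427,184). I'll zoom in to confirm and measure.

```bash
python3 - <<'E'
from h import *
a=cv2.imread('pics/top0.png')[110:200,198:318];b=cv2.imread('pics/side0.png')[155:255,210:305]
a=cv2.resize(a,(600,450),interpolation=cv2.INTER_CUBIC)
cv2.imwrite('pics/crop1.png',a)
b=cv2.resize(b,(570,600),interpolation=cv2.INTER_CUBIC);cv2.imwrite('pics/crop2.png',b)
p=np.load('pics/top0.png.npz')
for uv in[(387,145),(466,145),(466,223),(388,223)]:print(ray(p,uv,.07).round(3))
E
```

```text
[ 0.618 -0.108  0.07 ]
[ 0.623 -0.306  0.07 ]
[ 0.428 -0.307  0.07 ]
[ 0.423 -0.114  0.07 ]
```

View pics/crop1.png

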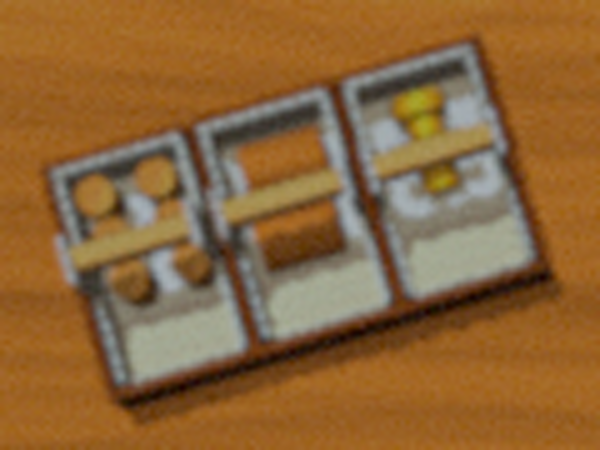

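The crop shows the middle bin holding the two orange-brown bungs, with corks to its left and a brass tap to its right. Its bar runs from crop pixel (222,212) to (340,185).

```bash
python3 - <<'E'
from h import *
p=np.load('pics/top0.png.npz')
f=lambda x,y,z:ray(p,(198+(x-2)/5,110+(y-2)/5),z)
C=[f(x,y,.05) for x,y in[(45,165),(475,38),(550,278),(118,402)]]
print(np.round(C,3).tolist(),np.mean(C,0).round(3))
for a,b in[(0,1),(3,2),(0,3),(1,2)]:
    d=C[b]-C[a];print(np.degrees(np.arctan2(d[1],d[0])).round(1),np.linalg.norm(d).round(3))
print('bar',[f(*c,.115).round(4).tolist() for c in[(222,212),(340,185),(281,199)]])
print('bar mid others',f(128,248,.115).round(3),f(437,151,.115).round(3))
E
```

```text
[[0.614, 0.347, 0.05], [0.686, 0.131, 0.05], [0.564, 0.089, 0.05], [0.495, 0.305, 0.05]] [0.59  0.218 0.05 ]
-71.6 0.227
-72.3 0.226
-160.6 0.127
-161.1 0.129
bar [[0.5825, 0.2467, 0.115], [0.5972, 0.1905, 0.115], [0.5896, 0.2186, 0.115]]
bar mid others [0.564 0.291 0.115] [0.615 0.144 0.115]
```

View pics/crop2.png

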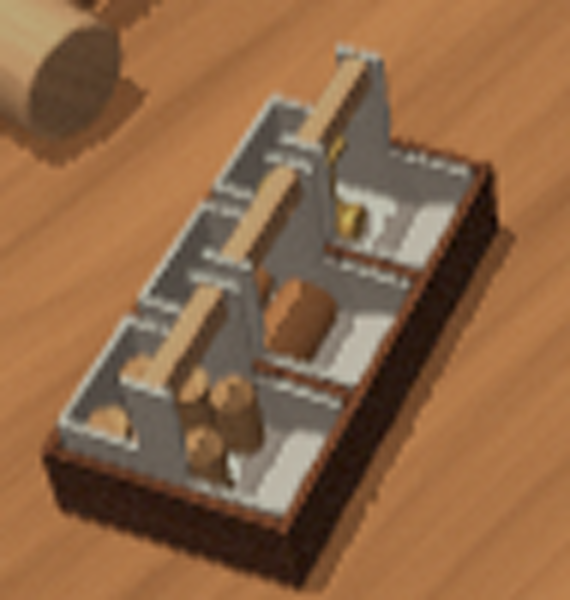

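Both views agree on the middle bin. It is centred near (0.590, 0.2185) with its x axis at a yaw of about 18.5°. I'll travel over it first, then turn.

```bash
python3 -m jog '[[26.2,-23.9,0,0,60],[26.2,-23.9,0,0,60],[26.2,-23.9,0,0,60],[26.2,-23.9,0,0,60],[26.2,-23.9,0,0,60],[26.2,-23.9,0,0,60],[26.2,-23.9,0,0,60],[26.2,-23.9,0,0,60],[26.2,-23.9,0,0,60],[26.2,-23.9,0,0,60]]' 60
python3 -m jog '[[26.2,-23.9,0,0,60],[26.2,-23.9,0,0,60],[26.2,-23.9,0,0,60],[26.2,-23.9,0,0,60],[26.2,-23.9,0,0,60],[26.2,-23.9,0,0,60],[26.2,-23.9,0,0,60],[26.2,-23.9,0,0,60],[26.2,-23.9,0,0,60],[26.2,-23.9,0,0,60]]'
python3 -m jog '[[26.2,-23.9,0,0,60],[26.2,-23.9,0,0,60],[26.2,-23.9,0,0,60],[26.2,-23.9,0,0,60],[0,0,0,-7.1,60],[0,0,0,-7.1,60],[0,0,0,-7.1,60],[0,0,0,-7.1,60],[0,0,0,-7.1,60],[0,0,0,-7.1,60]]'
python3 -m jog '[[0,0,0,-7.1,60],[0,0,0,-7.1,60],[0,0,0,-7.1,60],[0,0,0,-7.1,60],[0,0,0,-7.1,60],[0,0,0,-7.1,60],[0,0,0,0,60],[0,0,0,0,60]]'
```

```text
clock: 0.93
tool_pos: [0.3818, -0.2292, 0.231]
tool_rot: [[0.922, 0.388, -0.0], [0.388, -0.922, 0.0], [-0.0, -0.0, -1.0]]
ft_force: [0.6, -0.6, -0.1]
width: 0.0603
grip_force: 0.0
clock: 1.77
tool_pos: [0.5304, 0.0929, 0.2308]
tool_rot: [[0.921, 0.389, -0.001], [0.389, -0.921, -0.0], [-0.001, -0.0, -1.0]]
ft_force: [0.8, -0.8, 0.6]
width: 0.0602
grip_force: 0.0
clock: 2.6
tool_pos: [0.5894, 0.2199, 0.2305]
tool_rot: [[0.41, 0.912, -0.001], [0.912, -0.41, -0.0], [-0.001, -0.001, -1.0]]
ft_force: [0.1, -0.2, 0.3]
width: 0.0601
grip_force: 0.0
clock: 3.27
tool_pos: [0.5895, 0.2198, 0.2308]
tool_rot: [[-0.306, 0.952, -0.001], [0.952, 0.306, -0.0], [0.0, -0.001, -1.0]]
ft_force: [-0.9, 0.0, -0.3]
width: 0.0601
grip_force: 0.0
```

Check alignment with the wrist camera.

```bash
python3 - <<'E'
from h import *
im,p=shot('wrist','w1.png')
s=ctrl.sense();print(s['tool_pos'],np.round(p['pose'],3).tolist())
print(proj(p,[.5895,.2185,.115]))
E
```

```text
[0.58956925 0.21980061 0.23091109] [[0.952, 0.29, 0.097, 0.565], [0.306, -0.902, -0.305, 0.298], [-0.001, 0.32, -0.947, 0.373], [0.0, 0.0, 0.0, 1.0]]
[318.81929273 196.05094776]
```

View pics/w1.png

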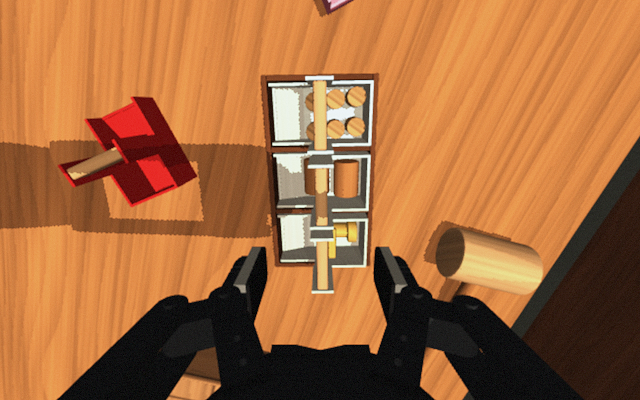

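The wrist view shows the middle bar running from about (321,158) to (321,230), centred between the pads. It calls for a 1 mm correction, then descend and grip.

```bash
python3 -m jog '[[-1,1,25,0,60],[0,0,30,0,60],[0,0,30,0,60],[0,0,30,0,60],[0,0,30,0,60],[0,0,0,0,60],[0,0,0,0,0],[0,0,0,0,0],[0,0,0,0,0],[0,0,0,0,0]]' 60
python3 -m jog '[[0,0,0,0,0],[0,0,0,0,0],[0,0,0,0,0],[0,0,0,0,0]]' 60
```

```text
clock: 4.15
tool_pos: [0.5928, 0.2197, 0.0893]
tool_rot: [[-0.309, 0.951, 0.004], [0.951, 0.309, 0.001], [-0.0, 0.004, -1.0]]
ft_force: [-1.3, -0.5, -1.1]
width: 0.0122
grip_force: 15.2
clock: 4.48
tool_pos: [0.5921, 0.2195, 0.0885]
tool_rot: [[-0.31, 0.951, 0.003], [0.951, 0.31, 0.001], [-0.0, 0.003, -1.0]]
ft_force: [-3.2, -0.8, 6.3]
width: 0.0109
grip_force: 60.9
```

```bash
python3 -m jog '[[0,0,-4,0,0],[0,0,-7,0,0],[0,0,-7,0,0],[0,0,-7,0,0],[0,0,-7,0,0],[0,0,-7,0,0],[0,0,-7,0,0],[0,0,-7,0,0],[0,0,-7,0,0],[0,0,-7,0,0]]'
python3 -m jog '[[0,0,-9,0,0],[0,0,-9,0,0],[0,0,-9,0,0],[0,0,-9,0,0],[0,0,-9,0,0],[0,0,-5,0,0],[0,0,0,0,0],[0,0,0,0,0],[0,0,0,0,0]]'
python3 - <<'E'
from h import *
shot('wrist','w2.png');a=cv2.imread('pics/w2.png');im,p=shot('side','side2.png')
b=cv2.imread('pics/side2.png')[60:300,130:450]
cv2.imwrite('pics/v2.png',np.hstack([cv2.resize(a,(384,240)),b]))
E
```

```text
clock: 5.32
tool_pos: [0.591, 0.2192, 0.154]
tool_rot: [[-0.31, 0.951, 0.0], [0.951, 0.31, 0.0], [0.0, 0.0, -1.0]]
ft_force: [-0.1, -0.3, -2.2]
width: 0.0111
grip_force: 59.8
clock: 6.07
tool_pos: [0.5906, 0.2191, 0.2026]
tool_rot: [[-0.31, 0.951, -0.001], [0.951, 0.31, -0.0], [0.0, -0.001, -1.0]]
ft_force: [-0.6, -0.2, -2.1]
width: 0.011
grip_force: 59.8
```

View pics/v2.png

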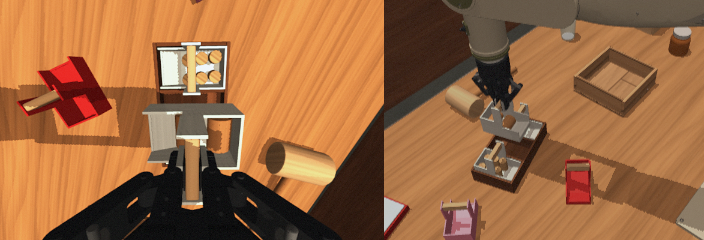

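The bin is lifted, level, with the bung visible in it. The neighbouring uprights reach 116 mm, so I'll raise it a bit more and then carry it to the bare bench at (0.5, 0).

```bash
python3 -m jog '[[0,0,-12,0,0],[0,0,-12,0,0],[-15,-13,-6,0,0],[-25,-21,0,0,0],[-25,-21,0,0,0],[-25,-21,0,0,0],[-25,-21,0,0,0],[-25,-21,0,0,0],[-25,-21,0,0,0],[-15,-15,0,0,0]]'
python3 -m jog '[[0,0,0,4.5,0],[0,0,0,4.5,0],[0,0,0,4.5,0],[0,0,0,4.5,0],[0,0,0,0,0],[0,0,0,0,0]]'
```

```text
clock: 7.0
tool_pos: [0.4999, -0.0021, 0.2352]
tool_rot: [[-0.309, 0.951, 0.002], [0.951, 0.309, -0.001], [-0.002, 0.002, -1.0]]
ft_force: [-0.6, -0.7, -2.9]
width: 0.0109
grip_force: 59.8
clock: 7.5
tool_pos: [0.5008, 0.0003, 0.2347]
tool_rot: [[-0.003, 1.0, 0.002], [1.0, 0.003, -0.0], [-0.0, 0.002, -1.0]]
ft_force: [-0.2, -0.3, -1.6]
width: 0.0106
grip_force: 59.8
```

```bash
python3 -m jog '[[0,0,25,0,0],[0,0,30,0,0],[0,0,30,0,0],[0,0,30,0,0],[0,0,20,0,0],[0,0,8,0,0],[0,0,4,0,0],[0,0,4,0,0],[0,0,3,0,0],[0,0,1,0,0]]'
python3 -m jog '[[0,0,1,0,0],[0,0,0,0,0]]'
```

```text
clock: 8.33
tool_pos: [0.5014, 0.0003, 0.0795]
tool_rot: [[-0.001, 1.0, 0.002], [1.0, 0.001, -0.0], [-0.0, 0.002, -1.0]]
ft_force: [0.0, -0.0, -1.6]
width: 0.0106
grip_force: 59.8
clock: 8.5
tool_pos: [0.5012, 0.0002, 0.0787]
tool_rot: [[-0.001, 1.0, 0.002], [1.0, 0.001, -0.0], [-0.0, 0.002, -1.0]]
ft_force: [-2.3, 0.1, 2.3]
width: 0.0111
grip_force: 60.5
```

```bash
python3 -m jog '[[0,0,0,0,50],[0,0,0,0,50],[0,0,0,0,50],[0,0,-20,0,50],[0,0,-35,0,60],[0,0,-35,-6,85],[0,0,0,-7,85],[0,0,0,-7,85],[0,0,0,-7,85],[0,0,0,-7,85]]'
python3 -m jog '[[0,0,0,-7,85],[0,0,0,-7,85],[0,0,0,-7,85],[0,0,0,-7,85],[0,0,0,-7,85],[0,0,0,-7,85],[0,0,0,-7,85],[0,0,0,-7,85],[0,0,0,0,85],[0,0,0,0,85]]'
python3 - <<'E'
from h import *
im,p=shot('wrist','w3.png');print(np.round(p['mtx'],1).tolist())
print(ctrl.sense()['tool_pos'].round(4),[proj(p,[.5,y,.106]).round(1) for y in(-.033,.033)])
shot('top','top3.png')
a=cv2.imread('pics/w3.png');b=cv2.resize(cv2.imread('pics/top3.png')[130:290,250:410],(480,480),interpolation=2)
cv2.imwrite('pics/v3.png',a)
E
```

```text
clock: 9.33
tool_pos: [0.5006, 0.0003, 0.1678]
tool_rot: [[-0.565, 0.825, 0.001], [0.825, 0.565, -0.0], [-0.001, 0.001, -1.0]]
ft_force: [-0.2, -0.1, 0.7]
width: 0.085
grip_force: 0.0
clock: 10.17
tool_pos: [0.5004, 0.0003, 0.1674]
tool_rot: [[-1.0, 0.003, 0.0], [0.003, 1.0, 0.0], [-0.0, 0.0, -1.0]]
ft_force: [-1.1, 0.3, 0.2]
width: 0.0853
grip_force: 0.0
[[279.6, 0.0, 320.0], [0.0, 279.6, 200.0], [0.0, 0.0, 1.0]]
[5.004e-01 3.000e-04 1.673e-01] [array([277.7, 215.1]), array([362.2, 214.9])]
```

View pics/v3.png

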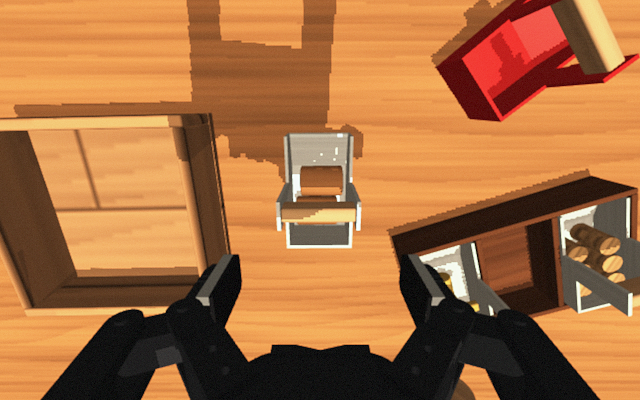

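The wrist view shows the bin upright on the bench. The uprights are at columns 277 and 361, centred under the tool, and the bungs are in it. Next I'll descend over both uprights and grip along y with light force.

```bash
python3 -m jog '[[0,-0.5,20,0,85],[0,0,25,0,85],[0,0,25,0,85],[0,0,20,0,85],[0,0,8,0,85],[0,0,0,0,85],[0,0,0,0,50],[0,0,0,0,50],[0,0,0,0,50],[0,0,0,0,50]]' 30
python3 -m jog '[[0,0,0,0,50],[0,0,0,0,50],[0,0,0,0,50]]'
python3 -m jog '[[0,0,-10,0,50],[0,0,-20,0,50],[0,0,-25,0,50],[0,0,-25,0,50],[0,0,-25,0,50],[0,0,-20,0,50],[0,0,0,0,50],[0,0,0,0,50],[0,0,0,0,50]]'
```

```text
clock: 11.1
tool_pos: [0.5017, -0.0003, 0.071]
tool_rot: [[-1.0, -0.001, 0.003], [-0.001, 1.0, -0.0], [-0.003, -0.0, -1.0]]
ft_force: [0.6, -1.3, 3.4]
width: 0.0653
grip_force: 34.7
clock: 11.35
tool_pos: [0.5017, -0.0003, 0.0709]
tool_rot: [[-1.0, -0.001, 0.003], [-0.001, 1.0, -0.0], [-0.003, -0.0, -1.0]]
ft_force: [0.2, -0.8, 6.4]
width: 0.0655
grip_force: 35.0
clock: 12.1
tool_pos: [0.4996, -0.0, 0.1932]
tool_rot: [[-1.0, -0.001, -0.002], [-0.001, 1.0, 0.0], [0.002, 0.0, -1.0]]
ft_force: [0.2, -0.8, -1.4]
width: 0.0656
grip_force: 34.3
```

```bash
python3 -m jog '[[-6,-15,0,0,50],[-10,-25,0,0,50],[-11,-29,0,0,50],[-12,-30,0,0,50],[-12,-30,0,0,50],[-12,-30,0,0,50],[-10,-27,0,0,50],[-8,-23,0,0,50],[0,0,0,0,50],[0,0,0,0,50]]'
python3 -m jog '[[0,0,10,0,50],[0,0,15,0,50],[0,0,12,0,50],[0,0,6,0,50],[0,0,3,0,50],[0,0,2,0,50],[0,0,2,0,50],[0,0,0,0,50]]'
```

```text
clock: 12.93
tool_pos: [0.5803, -0.2097, 0.1915]
tool_rot: [[-1.0, 0.001, -0.004], [0.001, 1.0, 0.002], [0.004, 0.002, -1.0]]
ft_force: [-0.3, -0.6, -2.0]
width: 0.0657
grip_force: 34.6
clock: 13.6
tool_pos: [0.5817, -0.209, 0.1445]
tool_rot: [[-1.0, -0.001, 0.0], [-0.001, 1.0, -0.0], [-0.0, -0.0, -1.0]]
ft_force: [-0.5, -0.0, -1.3]
width: 0.0653
grip_force: 34.6
```

```bash
python3 -m jog '[[0,0,3,0,50],[2,0,3,0,50],[5,0,3,0,50],[5,0,3,0,50],[5,0,3,0,50],[5,0,3,0,50],[5,0,3,0,50],[5,0,3,0,50]]'
python3 - <<'E'
from h import *
shot('side','side4.png');a=cv2.imread('pics/side4.png')[60:220,260:460]
shot('wrist','w4.png');b=cv2.imread('pics/w4.png')
cv2.imwrite('pics/v4.png',np.hstack([cv2.resize(a,(400,320),interpolation=2),cv2.resize(b[:,100:500],(320,320))]))
E
```

```text
clock: 14.27
tool_pos: [0.551, -0.2099, 0.1224]
tool_rot: [[-1.0, -0.001, 0.005], [-0.001, 1.0, -0.002], [-0.005, -0.002, -1.0]]
ft_force: [1.6, -0.6, 4.4]
width: 0.0655
grip_force: 36.5
```

View pics/v4.png

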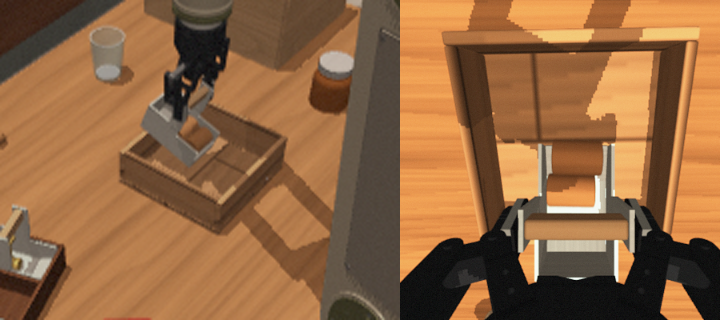

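The bin is tipping about the far rim as planned, at roughly 20°, with the bungs sliding toward the lip. I'll continue the arc.

```bash
python3 -m jog '[[4,0,3,0,50],[4,0,3,0,50],[4,0,3,0,50],[4,0,4,0,50],[4,0,4,0,50],[3,0,4,0,50],[3,0,4,0,50],[0,0,0,0,50],[0,0,0,0,50],[0,0,0,0,50]]'
python3 - <<'E'
from h import *
shot('side','side5.png');a=cv2.imread('pics/side5.png')[60:220,260:460]
shot('wrist','w5.png');b=cv2.imread('pics/w5.png')
cv2.imwrite('pics/v5.png',np.hstack([cv2.resize(a,(400,320),interpolation=2),cv2.resize(b[:,100:500],(320,320))]))
E
```

```text
clock: 15.2
tool_pos: [0.5224, -0.2089, 0.0944]
tool_rot: [[-1.0, -0.001, -0.003], [-0.001, 1.0, 0.001], [0.003, 0.001, -1.0]]
ft_force: [-5.0, -0.6, 1.8]
width: 0.0654
grip_force: 37.0
```

View pics/v5.png

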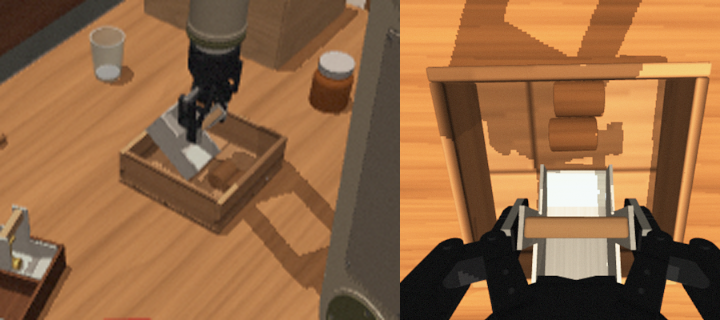

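Both bungs now lie in the crate. Next I'll lift slowly with a reduced grip and work out the remaining bin tilt from the lip position in the wrist image.

```bash
cat >> h.py <<'E'
def tilt(n):
    im,p=shot('wrist',n); t=ctrl.sense()['tool_pos']; piv=t+[0,0,.024]
    hsv=cv2.cvtColor(im,cv2.COLOR_RGB2HSV)
    m=(hsv[:,312:328,1].mean(1)<70)
    print('grey rows',[ (int(a[0]),int(a[-1])) for a in np.split(np.where(m)[0],np.where(np.diff(np.where(m)[0])>2)[0]+1) if len(a)])
    for d in range(0,55,5):
        a=np.radians(d);f=lambda x,z:proj(p,piv+[x*np.cos(a)-z*np.sin(a),0,z*np.cos(a)+x*np.sin(a)])[1].round()
        print(d,'lip',f(-.055,.016-.095),'back',f(.055,.055-.095),end=' | ')
E
python3 -c "
from h import *
tilt('w6.png')"
python3 -m jog '[[0,0,-3,0,50],[0,0,-8,0,50],[0,0,-15,0,50],[0,0,-20,0,50],[0,0,-20,0,50],[0,0,-20,0,50],[0,0,-20,0,50],[0,0,-10,0,50],[0,0,0,0,50],[0,0,0,0,50]]' 20
python3 -c "
from h import *
tilt('w7.png')"
```

```text
grey rows [(213, 270), (298, 399)]
0 lip 146.0 back 314.0 | 5 lip 155.0 back 323.0 | 10 lip 164.0 back 333.0 | 15 lip 173.0 back 342.0 | 20 lip 183.0 back 352.0 | 25 lip 192.0 back 361.0 | 30 lip 202.0 back 371.0 | 35 lip 211.0 back 381.0 | 40 lip 221.0 back 390.0 | 45 lip 231.0 back 400.0 | 50 lip 240.0 back 410.0 | clock: 16.18
tool_pos: [0.524, -0.2092, 0.2117]
tool_rot: [[-1.0, -0.001, 0.001], [-0.001, 1.0, -0.001], [-0.001, -0.001, -1.0]]
ft_force: [0.1, -0.5, -2.2]
width: 0.0654
grip_force: 36.8
grey rows [(213, 270), (298, 350), (354, 366), (369, 399)]
0 lip 144.0 back 312.0 | 5 lip 153.0 back 321.0 | 10 lip 162.0 back 330.0 | 15 lip 172.0 back 339.0 | 20 lip 181.0 back 348.0 | 25 lip 190.0 back 358.0 | 30 lip 200.0 back 367.0 | 35 lip 209.0 back 377.0 | 40 lip 219.0 back 387.0 | 45 lip 229.0 back 396.0 | 50 lip 238.0 back 406.0 |
```

The tilt holds at about 37°. I'll carry it to the bare bench, touch the front edge down, then push forward along an arc to bring it upright.

```bash
python3 -m jog '[[4,12,0,0,50],[8,23,0,0,50],[10,29,0,0,50],[11,30,0,0,50],[11,30,0,0,50],[11,30,0,0,50],[10,29,0,0,50],[9,26,0,0,50],[0,0,0,0,50],[0,0,0,0,50]]'
python3 -m jog '[[0,0,15,0,50],[0,0,30,0,50],[0,0,30,0,50],[0,0,22,0,50],[0,0,12,0,50],[0,0,6,0,50],[0,0,4,0,50],[0,0,2,0,50],[0,0,2,0,50],[0,0,0,0,50]]'
```

```text
clock: 17.07
tool_pos: [0.448, 0.0015, 0.2099]
tool_rot: [[-1.0, -0.004, -0.002], [-0.004, 1.0, 0.0], [0.002, 0.0, -1.0]]
ft_force: [0.4, -0.4, -0.7]
width: 0.0656
grip_force: 36.6
clock: 17.9
tool_pos: [0.4499, -0.0004, 0.0889]
tool_rot: [[-1.0, -0.001, 0.001], [-0.001, 1.0, -0.0], [-0.001, -0.0, -1.0]]
ft_force: [0.0, -0.6, -1.3]
width: 0.0654
grip_force: 36.6
```

```bash
for i in 1 ; do python3 -m jog '[[0,0,2,0,50],[0,0,1.5,0,50],[0,0,0,0,50]]'; done
python3 -m jog '[[0,0,1.5,0,50],[0,0,1.5,0,50],[0,0,0,0,50]]'
```

```text
clock: 18.15
tool_pos: [0.4495, -0.0002, 0.0849]
tool_rot: [[-1.0, -0.001, 0.0], [-0.001, 1.0, -0.0], [-0.0, -0.0, -1.0]]
ft_force: [-0.2, -0.0, -2.0]
width: 0.0655
grip_force: 36.6
clock: 18.4
tool_pos: [0.4502, -0.0002, 0.083]
tool_rot: [[-1.0, -0.001, 0.002], [-0.001, 1.0, -0.0], [-0.002, -0.0, -1.0]]
ft_force: [-3.0, -0.2, 7.2]
width: 0.0656
grip_force: 37.9
```

Contact at about 0.0835. Now push forward along the arc.

```bash
python3 -m jog '[[-5,0,0,0,50],[-5,0,0,0,50],[-5,0,0,0,50],[-5,0,0,0,50],[0,0,0,0,50]]'
python3 -c "
from h import *
tilt('w8.png')"
```

```text
clock: 18.82
tool_pos: [0.4703, -0.0002, 0.0824]
tool_rot: [[-1.0, -0.001, 0.001], [-0.001, 1.0, -0.0], [-0.001, -0.0, -1.0]]
ft_force: [-0.0, 0.5, 5.3]
width: 0.0656
grip_force: 38.3
grey rows [(193, 268), (300, 399)]
0 lip 145.0 back 314.0 | 5 lip 154.0 back 323.0 | 10 lip 164.0 back 332.0 | 15 lip 173.0 back 341.0 | 20 lip 182.0 back 351.0 | 25 lip 192.0 back 361.0 | 30 lip 201.0 back 370.0 | 35 lip 211.0 back 380.0 | 40 lip 220.0 back 390.0 | 45 lip 230.0 back 399.0 | 50 lip 240.0 back 409.0 |
```

It is down to 25°, so the method works. I'll carry on along the arc.

```bash
python3 -m jog '[[-5,0,0.5,0,50],[-5,0,0.7,0,50],[-5,0,1,0,50],[-5,0,1.2,0,50],[-5,0,1.5,0,50],[-5,0,1.7,0,50],[-5,0,2,0,50],[-5,0,2,0,50],[-3,0,1.5,0,50],[0,0,0,0,50]]'
python3 -c "
from h import *
tilt('w9.png')"
```

```text
clock: 19.7
tool_pos: [0.5128, -0.0001, 0.0693]
tool_rot: [[-1.0, -0.001, -0.0], [-0.001, 1.0, 0.0], [0.0, 0.0, -1.0]]
ft_force: [-0.3, -0.1, 0.7]
width: 0.0659
grip_force: 39.8
grey rows [(149, 263), (306, 321), (351, 399)]
0 lip 145.0 back 314.0 | 5 lip 154.0 back 323.0 | 10 lip 164.0 back 332.0 | 15 lip 173.0 back 342.0 | 20 lip 182.0 back 351.0 | 25 lip 192.0 back 361.0 | 30 lip 201.0 back 370.0 | 35 lip 211.0 back 380.0 | 40 lip 220.0 back 390.0 | 45 lip 230.0 back 400.0 | 50 lip 240.0 back 409.0 |
```

Nearly level and resting on the bench. I'll press 1.5 mm to seat it, release and retreat.

```bash
python3 -m jog '[[-1,0,1,0,50],[0,0,0.5,0,50],[0,0,0,0,50],[0,0,0,0,50]]'
python3 -m jog '[[0,0,0,0,85],[0,0,0,0,85],[0,0,0,0,85],[0,0,0,0,85],[0,0,-15,0,85],[0,0,-30,0,85],[0,0,-35,0,85],[0,0,-35,0,85],[0,0,0,0,85],[0,0,0,0,85]]'
python3 - <<'E'
from h import *
shot('side','side9.png');a=cv2.imread('pics/side9.png')[80:260,220:470]
shot('wrist','w10.png');b=cv2.imread('pics/w10.png')
cv2.imwrite('pics/v10.png',np.hstack([cv2.resize(a,(440,317),interpolation=2),cv2.resize(b[:,:400],(317,317))]))
E
```

```text
clock: 20.08
tool_pos: [0.5137, -0.0001, 0.0687]
tool_rot: [[-1.0, -0.001, 0.001], [-0.001, 1.0, -0.0], [-0.001, -0.0, -1.0]]
ft_force: [-0.8, 0.8, 4.0]
width: 0.0653
grip_force: 40.3
clock: 20.92
tool_pos: [0.5153, -0.0004, 0.1862]
tool_rot: [[-1.0, -0.001, 0.006], [-0.001, 1.0, -0.001], [-0.006, -0.001, -1.0]]
ft_force: [-0.5, -0.2, -0.1]
width: 0.0847
grip_force: 0.0
```

View pics/v10.png

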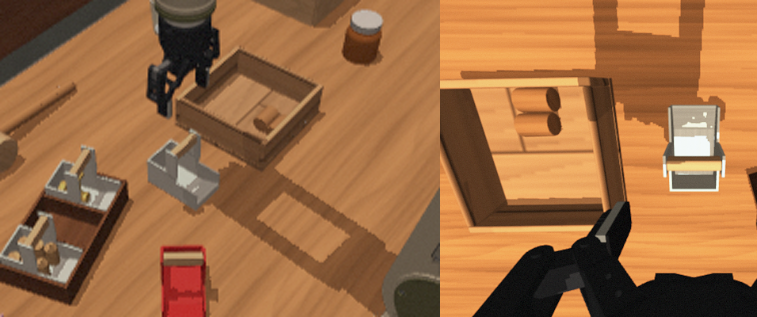

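The bin stands upright and empty on the bare bench, both bungs are inside the crate, and the gripper is clear. Handing in.

```bash
python3 -c "
from plant import ctrl
print(ctrl.sign_off())"
```

```text
the job is handed in; nothing more can be done
None
```

I handed the job in at about 21 s: both bungs are in the crate, and the empty bin stands released and upright on the bare bench at about (0.51, 0); sign-off returned no verdict.

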